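# Push the eraser through the spring flap into the drop tray

## Task

Put the eraser away through the flap of the wooden drop tray without picking it up: first push the self-closing flap inwards with one finger and hold it open, then with the other finger push the eraser along the sill, through the doorway and over the edge so that it drops right down into the tray. Do not let the flap rub or shut on the eraser. Then take the hand away so that the flap closes behind it, with the other things on the desk left where they are.

Things in the scene. Friction and masses are not known exactly. Their poses are not given: they have to be found in the camera images.
- drop_tray: Wooden drop tray fixed on the desk, open above, 162 mm wide. Origin on the desk under the middle of the doorway; x points in through the doorway (away from the robot), y left, z up. From x = -115 to +4 mm: sill, 32 mm above the desk, kerbs 42 mm high. The doorway in the plane x = 0 has no lintel; jambs 74 mm high, clear from y = -73 to +65 mm.
- tray_in (a point): Middle of the floor of the sunken part behind the doorway (drop tray x = 65, y = 0, z = 4 mm; axes as the drop tray). It runs from x = +4 to +124 mm, y = -75 to +75 mm, walls 60 mm high. A ball pen, 14 mm high, lies across its far end near x = 107 mm; it may be touched.
- flap (a joint): Upright metal flap across the doorway on a vertical hinge at its left end (+y): 138 mm long, 4 mm thick, from 35.5 to 73.5 mm above the desk. 0 = closed, along the tray's -y from the hinge; grows as the free end swings in to the tray's +x; 1.5 rad = fully open. A spring always shuts it: 0.018 N m closed, 0.06 N m wide open (1 to 3 N of finger push).
- hinge (a point): Hinge axis of the flap: at x = 0, y = +70 mm, z = 54 mm of the drop tray.
- eraser_mid (a point): Centre of the eraser (blue card sleeve; 20 mm along its x, 52 along its y, 12 high; 15 to 31 g). It starts loose and flat on the sill, long side along the flap within 0.25 rad, centre 6 mm above the sill, 80 to 100 mm right (-y) of the hinge and 45 to 65 mm before the flap. Flat in the tray its centre is 10 mm above the desk.
- rubber_stamp_1: Wooden rubber stamp with upright handle, 24 x 48 x 66 mm, standing on the desk right of the drop tray; origin under its middle. Leave alone.
- binder_clip_1: Black binder clip, 32 x 31 x 43 mm, standing on the desk left of the drop tray; origin under its middle. Leave alone.
- pencil_1: Pencil, 180 mm long along its y, lying on the desk to the right; origin under its middle. Leave alone.
- letter_opener: Letter opener, 216 mm long along its y, lying on the desk pad to the left; origin under its middle. Leave alone.
Mind the look-alikes: they are no part of the job. There is more than one size of the part that bears eraser_mid; the job needs the smallest.

How it is judged:
By the outcome, as a careful person would: the job done as asked, in the order asked, and still so for the second after the job is handed in, with the robot touching nothing.
It also fails if it takes over 35 s, if anything falls off the work surface, if the arm or the gripper's body presses on something with over 40 N, if the wrist force passes 120 N, or if a joint passes its speed limit or range.

## Robot

A 6-joint arm with a two-finger parallel gripper is mounted at the origin on a cart in front of the work surface, level with it; the furniture and walls round the work are solid. World frame = base frame: x ahead of the robot, y to its left, z up, the work surface at z = 0. Lengths are in m, angles in rad, forces in N, time in s.
With the tool pointing down it reaches from about 0.25 to 0.8 m from the base axis. Payload 3.9 kg.
Tool frame: the origin (TCP) lies on the centre line of the jaws, within the pads' length; the fingertips stand 8 mm ahead of it and the grasp point (between the pads) lies 11 mm behind it; z points along the fingers, y is the direction in which the jaws open and shut (so a half turn about z gives the same grasp; the last joint's range is limited). The gripper opens to 85 mm and grips with 20 to 120 N. Pads are 22 mm wide; open, the fingers measure 114 mm over their backs; the gripper's body (76 mm by 85 mm) begins 54 mm behind the grasp point. The pads swing forward as they close: fully open they stand 13 mm farther back than shut.
Start: joints at [1.309, 0.26, -0.138, 1.173, 0, 1.571], TCP at [0.136, 0.507, 0.239] pointing down, gripper open.
Joint ranges: [-2.78, 2.78], [-0.83, 1.72], [-1.28, 1.37], [-1.9, 2.12], [-1.57, 1.48], [-3.14, 3.14]. Speed limits (rad/s): [2.57, 2.57, 3.14, 3.14, 3.14, 3.14].

## Interface

Orientations are given as a 3x3 rotation matrix whose columns are the frame's x, y, z axes.
In Python, from cell import robot, cams, job_done gives the robot as it stands.
- The arm moves only by the shell command python3 -m crank 'ROWS' [FORCE]. ROWS is JSON, a list of rows, each an object with "xyz": the shift along the tool's x, y, z each as a share of 100 cm, from -1 to 1, a list of three; "angular": the turn, a rotation vector about the tool's x, y, z each as a share of 90 degrees, from -1 to 1, a list of three; "jaw": the closure, from -1 (fully open) to 1 (shut). In form: [{"xyz": [dx, dy, dz], "angular": [rx, ry, rz], "jaw": jaw}, ...]. A call has 1 to 12 rows; each row shifts and turns the commanded pose from where the row before left it, along the tool's axes as they then stand; what a row does not reach is not made up. A row lasts 1/10 s, in which the tool goes at most 50 mm and 8.59 degrees, less where a joint would pass 70% of its speed; a pose out of reach is approached as far as the arm can. A call with a number of a shift or a turn outside -1 to 1 is refused whole. A call with a gripper value outside its range is refused whole. The fingers move at their own pace and stop on an object; FORCE is the grip in N (left out, the last holds). Time passes only in rows, so rows that do not move let the fingers close. It gives the time, the measured TCP pose, the force and the opening at its end, in the units of the state.
- robot.observe(): the state, without advancing time (a new reading comes with each control period).
- cams.snapshot(name): name is "scene" or "top"; returns a dict with "image" (420x560x3 uint8, red, green, blue), "mtx" (3x3 intrinsics, pixels), "origin" and "rotation" of the camera in the world. Camera axes: x right, y down, z forward; pixel columns grow to the right and rows downward; lengths in m; the calibration is good to about 2 mm. A picture is of the moment at which its call begins. There is no depth.
- job_done(): hands the job in, once; it reports no verdict.
The state is a dict: "t": time; "qpos": joint angles; "qd": joint speeds; "effort": joint torques, N m; "tool_pos": TCP position; "eef_rot": TCP orientation; "wrist_force": force on the tool from outside, world axes, zero at the start; "ft_torque": the same for the moment, N m; "width": finger opening in m.
Only numpy, scipy, OpenCV 4.12 (cv2) and the standard library are available. Lean on these libraries where they do the work, as an engineer would, in place of code of your own. Each camera call takes 0.05 s, during which the arm holds its last target.

## Working session

There is one attempt and no reset: what is moved stays moved. The work goes in short steps, Python scripts to look and compute and a shell command to move; the robot and the scene stay as the last step left them, time stands still between calls to the robot, and variables do not carry over. Pictures are saved under pics/ and viewed, and the job is handed in when it is done.

```bash
ls; mkdir -p pics; python3 - <<'E'
from cell import robot,cams
import cv2
for n in("scene","top"):
    s=cams.snapshot(n); cv2.imwrite(f"pics/{n}0.png",s["image"][:,:,::-1]); print(n,s["mtx"].tolist(),s["origin"],s["rotation"].tolist() if hasattr(s["rotation"],'tolist') else s["rotation"])
print(robot.observe())
E
```

```text
pics
scene [[418.2136267515485, 0.0, 272.6974831281024], [0.0, 418.2136267515485, 209.396947439759], [0.0, 0.0, 1.0]] [-0.09073463 -0.66961117  0.5535491 ] [[0.7395441358861485, -0.3619855197989863, 0.5674865236569655], [-0.6726645619565617, -0.3668515949602874, 0.6426058623782389], [-0.024430680796835965, -0.8569634710598526, -0.5147977769035645]]
top [[471.6883017764027, 0.0, 281.8447935841542], [0.0, 471.6883017764027, 217.11281507154655], [0.0, 0.0, 1.0]] [ 0.24888315 -0.04898353  1.2750877 ] [[0.003999305065916453, -0.984051163911329, 0.17784069377886658], [-0.9999918756713605, -0.00402520860716116, 0.00021514400653664323], [0.0005041331812612862, -0.17784010936914002, -0.9840592671934492]]
{'t': 0.1, 'qpos': array([ 1.30898985e+00,  2.60638616e-01, -1.39219318e-01,  1.17270192e+00,
       -2.54901774e-05,  1.57081423e+00]), 'qd': array([-0.00026232, -0.00205173,  0.00220911,  0.00088387, -0.00016251,
       -0.00026956]), 'effort': array([-4.37440340e-04, -4.06507587e+01,  2.54527688e+01,  1.00519214e-02,
       -6.79272830e-05,  7.44183296e-06]), 'tool_pos': array([0.13573926, 0.5065407 , 0.23854533]), 'eef_rot': array([[-9.65919369e-01,  2.58842782e-01, -4.31824943e-04],
       [ 2.58843141e-01,  9.65917856e-01, -1.71003080e-03],
       [-2.55217052e-05, -1.76352679e-03, -9.99998445e-01]]), 'wrist_force': array([-0.01481128,  0.36968029,  0.12605081]), 'ft_torque': array([-0.00986286, -0.01106397,  0.05214416]), 'width': 0.08530373440107725}
```

View pics/scene0.png

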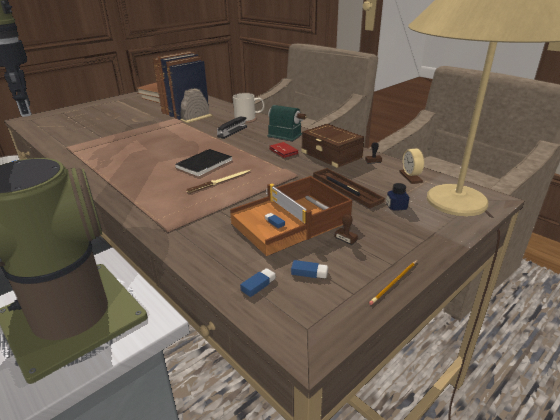

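View pics/top0.png

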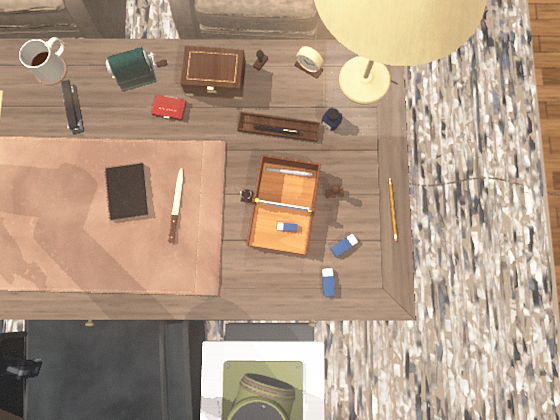

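The tray is at about (285,205) in top, with the flap from (255,200) to (312,211) and the eraser on the sill at (288,227). I'll zoom in for measurement.

```bash
python3 - <<'E'
import cv2
a=cv2.imread("pics/top0.png")[145:265,230:350]; cv2.imwrite("pics/topz.png",cv2.resize(a,None,fx=5,fy=5,interpolation=cv2.INTER_CUBIC))
a=cv2.imread("pics/scene0.png")[165:265,220:365]; cv2.imwrite("pics/scz.png",cv2.resize(a,None,fx=5,fy=5,interpolation=cv2.INTER_CUBIC))
E
```

```text
(no output)
```

View pics/topz.png

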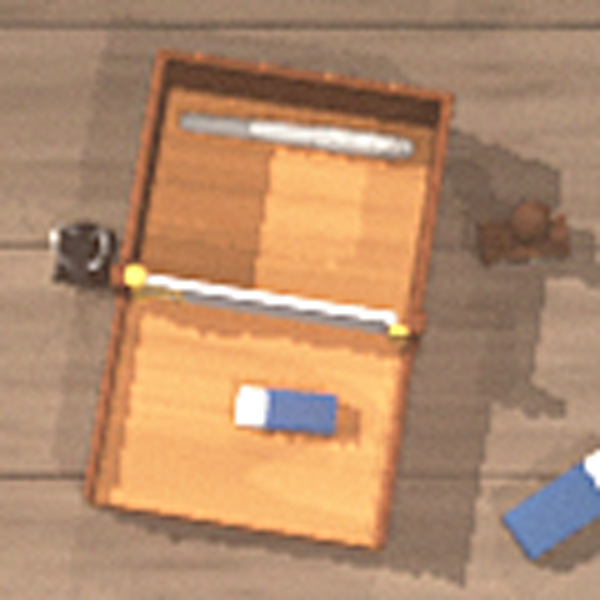

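View pics/scz.png

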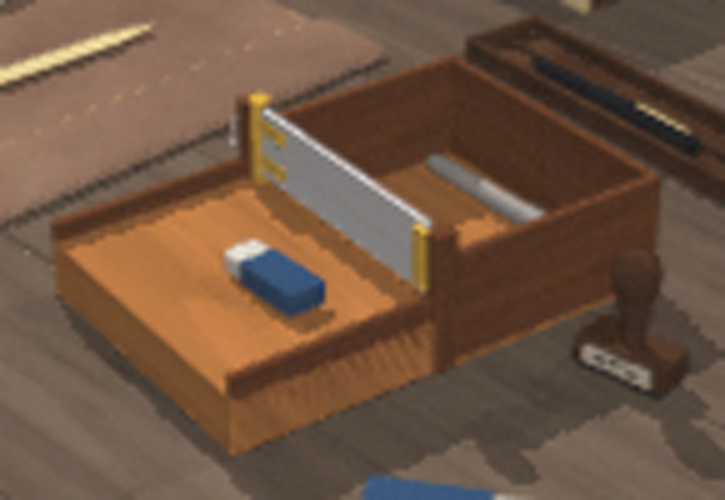

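```bash
cat > h.py <<'E'
import numpy as np, cv2
from scipy.optimize import least_squares
CAL={"scene":None,"top":None}
def cal(s): return np.array(s["mtx"]),np.array(s["origin"]),np.array(s["rotation"])
def proj(c,P):
    K,o,R=c; p=(np.atleast_2d(P)-o)@R; q=p@K.T; return q[:,:2]/q[:,2:]
def tw(T,P):
    c,s=np.cos(T[2]),np.sin(T[2]); P=np.atleast_2d(np.array(P,float))
    return np.c_[T[0]+c*P[:,0]-s*P[:,1],T[1]+s*P[:,0]+c*P[:,1],P[:,2]]
E
cat > fit.py <<'E'
from h import *
from cell import cams
C={n:cal(cams.snapshot(n)) for n in("scene","top")}
Z=lambda L,o:(np.array(L,float)+.5)/5-.5+o
tz=Z([[163,52],[452,96],[88,500],[380,548],[135,273]],[230,145])
sz=Z([[233,455],[228,382],[52,227],[658,180],[455,57],[55,298]],[220,165])
m=.001
def res(p):
    X=p[3]
    a=tw(p,[[X,.081,.06],[X,-.081,.06],[-.115,.081,.042],[-.115,-.081,.042],[0,.070,.077]])
    b=tw(p,[[-.115,-.081,0],[-.115,-.081,.042],[-.115,.081,.042],[X,-.081,.06],[X,.081,.06],[-.115,.081,0]])
    return np.r_[(proj(C["top"],a)-tz).ravel(),(proj(C["scene"],b)-sz).ravel()]
r=least_squares(res,[.4,-.05,0,.128],loss="soft_l1"); print(r.x.round(4)); print(res(r.x).reshape(-1,2).round(2))
T=r.x
# eraser top face
te=Z([[238,385],[336,396],[336,433],[236,424]],[230,145])
se=Z([[250,238],[325,283],[291,291]],[220,165])
def rese(p):
    h=.026; 
    L=np.array([[.01,h],[.01,-h],[-.01,-h],[-.01,h]])
    c,s=np.cos(p[2]),np.sin(p[2]); L=L@np.array([[c,s],[-s,c]])+p[:2]
    P=tw(T,np.c_[L,np.full(4,.044)])
    return np.r_[(proj(C["top"],P)-te).ravel(),(proj(C["scene"],P)[[0,1]]-se[:2]).ravel()]
e=least_squares(rese,[-.055,-.02,0],loss="soft_l1"); print(e.x.round(4)); print(rese(e.x).reshape(-1,2).round(2))
print(tw(T,[[0,.07,.054],[e.x[0],e.x[1],.038],[0,-.068,.05],[0,0,0]]).round(4))
E
python3 fit.py
```

```text
[ 0.501  -0.054  -0.1575  0.1264]
[[-0.55 -0.38]
 [ 1.41  0.19]
 [-0.72 -0.83]
 [ 1.78 -0.54]
 [ 0.76  0.18]
 [-0.27  1.31]
 [ 0.08  0.03]
 [-0.99 -1.06]
 [ 0.35 -0.14]
 [-1.15 -0.35]
 [-0.25 -0.52]]
[-0.0526 -0.0169  0.0827]
[[ 0.33  0.36]
 [ 0.32 -0.32]
 [-0.23 -0.26]
 [ 0.12  0.  ]
 [ 0.18 -0.25]
 [-0.76 -0.11]]
[[ 0.512   0.0151  0.054 ]
 [ 0.4464 -0.0625  0.038 ]
 [ 0.4903 -0.1212  0.05  ]
 [ 0.501  -0.054   0.    ]]
```

```bash
sed -i 's/\.081/.078/g' fit.py; python3 fit.py; python3 -m crank '[{"xyz":[-0.045,0,0],"angular":[0,0,0.055],"jaw":-1},{"xyz":[-0.045,0,0],"angular":[0,0,0.055],"jaw":-1},{"xyz":[-0.045,0,0],"angular":[0,0,0.055],"jaw":-1},{"xyz":[-0.045,0,0],"angular":[0,0,0.055],"jaw":-1},{"xyz":[-0.045,0,0],"angular":[0,0,0.055],"jaw":-1},{"xyz":[-0.045,0,0],"angular":[0,0,0.055],"jaw":-1},{"xyz":[-0.045,0,0],"angular":[0,0,0.055],"jaw":-1},{"xyz":[-0.045,0,0],"angular":[0,0,0.055],"jaw":-1}]'
```

```text
[ 0.501  -0.0539 -0.1544  0.1268]
[[ 0.37 -0.28]
 [ 0.14 -0.23]
 [ 0.48 -0.56]
 [ 0.75 -0.82]
 [ 0.7   0.24]
 [-0.85  0.62]
 [-0.51 -0.64]
 [-0.43 -0.47]
 [-0.49 -0.82]
 [-0.54 -0.02]
 [ 0.31  0.09]]
[-0.0527 -0.0169  0.0796]
[[ 0.33  0.36]
 [ 0.32 -0.32]
 [-0.23 -0.26]
 [ 0.12  0.  ]
 [ 0.18 -0.25]
 [-0.76 -0.11]]
[[ 0.5118  0.0152  0.054 ]
 [ 0.4464 -0.0625  0.038 ]
 [ 0.4906 -0.1211  0.05  ]
 [ 0.501  -0.0539  0.    ]]
t: 1.1
tool_pos: [0.4357, 0.3172, 0.2392]
eef_rot: [[-0.576, 0.817, 0.0], [0.817, 0.576, 0.0], [0.0, 0.001, -1.0]]
wrist_force: [0.7, 0.1, -0.7]
width: 0.0856
```

```bash
cat > rel.py <<'E'
# usage: rel.py tx ty phi  -> shift in tool axes to reach tray point (m), turn share
import sys; from h import *
from cell import robot
T=[.501,-.0539,-.1544]
s=robot.observe(); R=s["eef_rot"]; p=s["tool_pos"]
yaw=np.arctan2(R[1,1],R[0,1])
c,q=np.cos(T[2]),np.sin(T[2]); d=p[:2]-np.array(T[:2]); tp=[c*d[0]+q*d[1],-q*d[0]+c*d[1]]
print("t",s["t"],"tray pos mm",np.round(np.array(tp)*1e3,1),"z",p[2].round(4),"phi",round(yaw-T[2],4),"w",s["width"],"F",s["wrist_force"].round(2))
if len(sys.argv)>1:
    tx,ty,phi=map(float,sys.argv[1:4]); g=tw(T,[[tx,ty,0]])[0]; g[2]=p[2]
    print("goal",g.round(4),"toolshift now",(R.T@(g-p)).round(4),"turn share",round((yaw-(phi+T[2]))/(np.pi/2),4))
    ye=phi+T[2]; Re=np.array([[-np.sin(ye),np.cos(ye),0],[np.cos(ye),np.sin(ye),0],[0,0,-1]])
    print("shift after turn",(Re.T@(g-p)).round(4))
E
python3 -m crank '[{"xyz":[-0.045,0,0],"angular":[0,0,0.055],"jaw":-1},{"xyz":[-0.045,0,0],"angular":[0,0,0.055],"jaw":-1},{"xyz":[-0.045,0,0],"angular":[0,0,0.055],"jaw":-1},{"xyz":[-0.045,0,0],"angular":[0,0,0.055],"jaw":-1},{"xyz":[-0.045,0,0],"angular":[0,0,0.055],"jaw":-1},{"xyz":[-0.045,0,0],"angular":[0,0,0.055],"jaw":-1},{"xyz":[-0.045,0,0],"angular":[0,0,0.055],"jaw":-1},{"xyz":[-0.045,0,0],"angular":[0,0,0.055],"jaw":-1}]'; python3 rel.py -0.07 -0.013 0.08
```

```text
t: 1.9
tool_pos: [0.5441, -0.0191, 0.2392]
eef_rot: [[0.077, 0.997, 0.0], [0.997, -0.077, -0.0], [-0.0, 0.0, -1.0]]
wrist_force: [1.6, 0.3, 0.1]
width: 0.0857
t 1.9 tray pos mm [37.3 41. ] z 0.2392 phi 0.0775 w 0.08574505273447963 F [1.65 0.26 0.11]
goal [ 0.4298 -0.056   0.2392] toolshift now [-4.560e-02 -1.111e-01 -1.000e-04] turn share -0.0016
shift after turn [-0.0453 -0.1112  0.    ]
```

```bash
python3 -m crank '[{"xyz":[-0.0152,-0.037,0],"angular":[0,0,0],"jaw":-1},{"xyz":[-0.0152,-0.037,0],"angular":[0,0,0],"jaw":-1},{"xyz":[-0.0152,-0.037,0],"angular":[0,0,0],"jaw":-1},{"xyz":[0,0,0.04],"angular":[0,0,0],"jaw":-1},{"xyz":[0,0,0.04],"angular":[0,0,0],"jaw":-1},{"xyz":[0,0,0.03],"angular":[0,0,0],"jaw":-1},{"xyz":[0,0,0],"angular":[0,0,0],"jaw":-1}]'; python3 rel.py -0.07 -0.013 0.08;python3 - <<'E'
from cell import cams
import cv2
s=cams.snapshot("scene"); cv2.imwrite("pics/s1.png",cv2.resize(s["image"][90:290,170:390,::-1],None,fx=3.5,fy=3,interpolation=cv2.INTER_CUBIC))
s=cams.snapshot("top"); cv2.imwrite("pics/t1.png",cv2.resize(s["image"][145:265,230:350,::-1],None,fx=5,fy=5,interpolation=cv2.INTER_CUBIC))
E
```

```text
t: 2.6
tool_pos: [0.4258, -0.0542, 0.1261]
eef_rot: [[0.073, 0.997, -0.008], [0.997, -0.073, 0.001], [0.0, -0.008, -1.0]]
wrist_force: [-0.6, 0.1, 0.7]
width: 0.0852
t 2.6 tray pos mm [-74.2 -11.8] z 0.1261 phi 0.0809 w 0.08520409893931333 F [-0.61  0.1   0.7 ]
goal [ 0.4298 -0.056   0.1261] toolshift now [-0.0015  0.0041 -0.    ] turn share 0.0006
shift after turn [-0.0015  0.0041  0.    ]
```

View pics/s1.png

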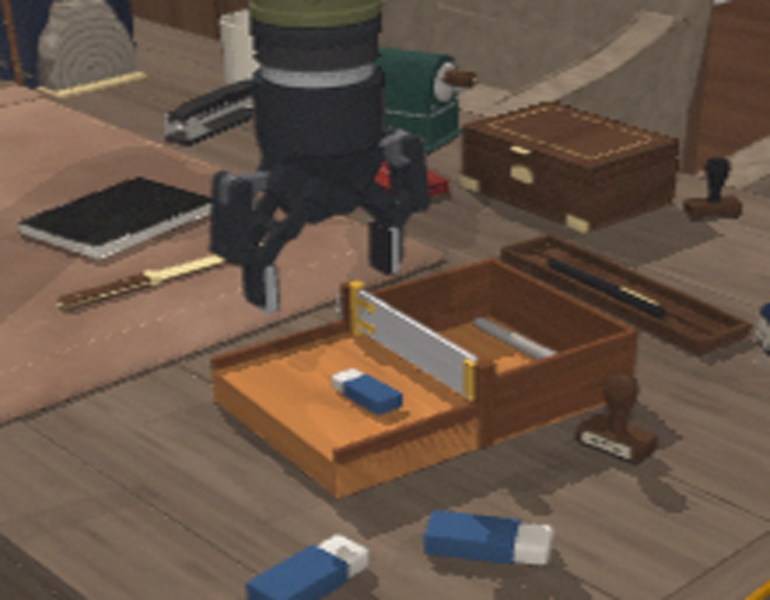

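View pics/t1.png

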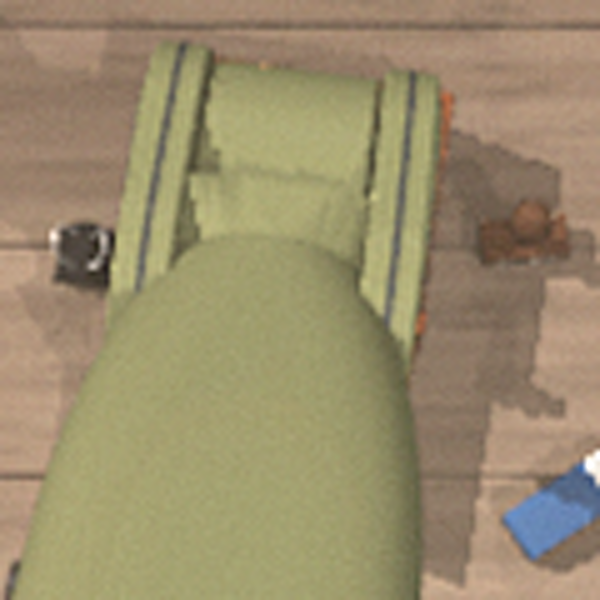

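```bash
python3 rel.py -0.07 -0.013 0.08; python3 - <<'E'
from h import *
from cell import robot,cams
s=robot.observe();R=s["eef_rot"];p=s["tool_pos"];print(R.round(4))
sn=cams.snapshot("scene");c=cal(sn)
im=cv2.resize(sn["image"][90:290,170:390,::-1],None,fx=7,fy=7,interpolation=cv2.INTER_CUBIC)
for h,col in((.008,(0,0,255)),(0,(0,255,0)),(-.005,(255,255,0))):
  for sg in(1,-1):
    L=np.array([[-.011,.0426*sg,h],[.011,.0426*sg,h],[.011,.057*sg,h],[-.011,.057*sg,h]])
    q=(proj(c,p+L@R.T)-[170,90]+.5)*7-.5
    cv2.polylines(im,[q.round().astype(int)],True,col,1)
cv2.imwrite("pics/s2.png",im[350:800,0:1000][:, 100:900])
E
```

```text
t 2.7 tray pos mm [-70.6 -11.6] z 0.1296 phi 0.0812 w 0.08536603785764234 F [0.01 0.87 0.77]
goal [ 0.4298 -0.056   0.1296] toolshift now [-0.0014  0.0005 -0.    ] turn share 0.0007
shift after turn [-0.0014  0.0005  0.    ]
[[ 7.320e-02  9.973e-01 -1.100e-03]
 [ 9.973e-01 -7.320e-02  1.000e-04]
 [ 0.000e+00 -1.100e-03 -1.000e+00]]
```

View pics/s2.png

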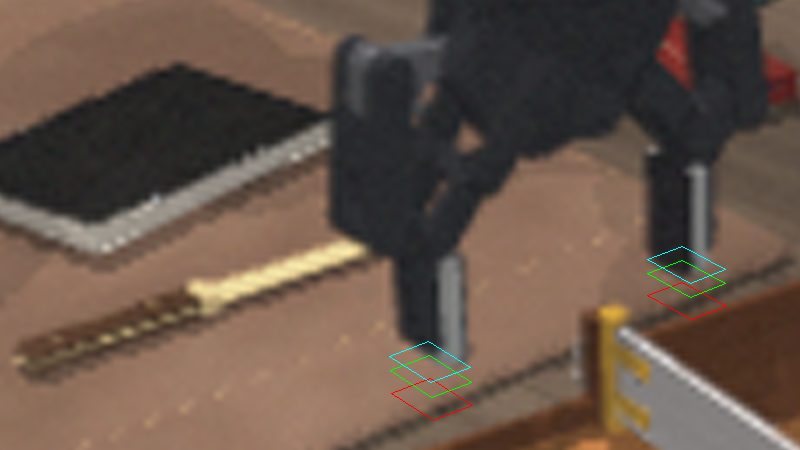

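Top view is blocked by the arm. In scene, the open fingertips (B tip at about (430,350), A tip at about (680,262)) sit about 5–6 mm behind the TCP. I'll lower between eraser and flap.

```bash
python3 -m crank '[{"xyz":[-0.001,0,0.03],"angular":[0,0,0],"jaw":-1},{"xyz":[0,0,0.03],"angular":[0,0,0],"jaw":-1},{"xyz":[0,0,0.02],"angular":[0,0,0],"jaw":-1},{"xyz":[0,0,0.008],"angular":[0,0,0],"jaw":-1},{"xyz":[0,0,0],"angular":[0,0,0],"jaw":-1},{"xyz":[0,0,0],"angular":[0,0,0],"jaw":-1}]'; python3 rel.py -0.07 -0.013 0.08;python3 - <<'E'
from cell import cams
import cv2
s=cams.snapshot("scene"); cv2.imwrite("pics/s3.png",cv2.resize(s["image"][120:250,210:370,::-1],None,fx=5,fy=4.6,interpolation=cv2.INTER_CUBIC))
E
```

```text
t: 3.35
tool_pos: [0.4311, -0.0557, 0.0426]
eef_rot: [[0.073, 0.997, 0.003], [0.997, -0.073, -0.0], [-0.0, 0.003, -1.0]]
wrist_force: [-0.1, -0.1, 0.0]
width: 0.0855
t 3.35 tray pos mm [-68.8 -12.5] z 0.0426 phi 0.0812 w 0.08549287303687707 F [-0.14 -0.05  0.01]
goal [ 0.4298 -0.056   0.0426] toolshift now [-0.0004 -0.0013 -0.    ] turn share 0.0008
shift after turn [-0.0004 -0.0013  0.    ]
```

View pics/s3.png

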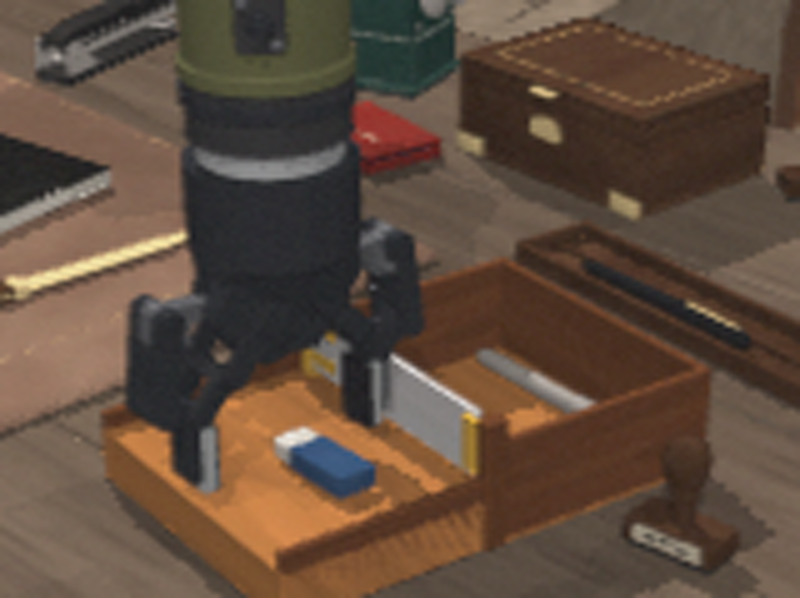

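Fingers straddle the eraser (eraser at (325,460), A at (365,410) before the flap, B at (197,470) behind). I'll probe down.

```bash
python3 -m crank '[{"xyz":[0,0,0.004],"angular":[0,0,0],"jaw":-1},{"xyz":[0,0,0.003],"angular":[0,0,0],"jaw":-1},{"xyz":[0,0,0],"angular":[0,0,0],"jaw":-1},{"xyz":[0,0,0],"angular":[0,0,0],"jaw":-1}]';for i in 1 ; do python3 rel.py;done; python3 -m crank '[{"xyz":[0,0,0.002],"angular":[0,0,0],"jaw":-1},{"xyz":[0,0,0],"angular":[0,0,0],"jaw":-1}]'; python3 -m crank '[{"xyz":[0,0,0.002],"angular":[0,0,0],"jaw":-1},{"xyz":[0,0,0],"angular":[0,0,0],"jaw":-1}]'
```

```text
t: 3.8
tool_pos: [0.4295, -0.0555, 0.0343]
eef_rot: [[0.073, 0.997, -0.0], [0.997, -0.073, 0.0], [0.0, -0.0, -1.0]]
wrist_force: [-0.2, 0.5, -0.3]
width: 0.0855
t 3.8 tray pos mm [-70.4 -12.6] z 0.0343 phi 0.0812 w 0.08552678319325213 F [-0.2   0.49 -0.33]
t: 4.0
tool_pos: [0.4294, -0.0556, 0.0321]
eef_rot: [[0.073, 0.997, -0.0], [0.997, -0.073, 0.0], [0.0, -0.0, -1.0]]
wrist_force: [-0.9, 0.1, -0.2]
width: 0.0853
t: 4.2
tool_pos: [0.4294, -0.0555, 0.0301]
eef_rot: [[0.073, 0.997, -0.0], [0.997, -0.073, 0.0], [0.0, -0.0, -1.0]]
wrist_force: [-0.6, 0.3, -0.1]
width: 0.0854
```

```bash
python3 -m crank '[{"xyz":[0,0,0.001],"angular":[0,0,0],"jaw":-1},{"xyz":[0,0,0],"angular":[0,0,0],"jaw":-1}]'; python3 - <<'E'
from h import *
from cell import robot,cams
s=robot.observe();R=s["eef_rot"];p=s["tool_pos"]
sn=cams.snapshot("scene");c=cal(sn)
im=cv2.resize(sn["image"][175:240,235:335,::-1],None,fx=8,fy=8,interpolation=cv2.INTER_CUBIC)
T=[.501,-.0539,-.1544]
def pl(P,col): 
    q=(proj(c,P)-[235,175]+.5)*8-.5; cv2.polylines(im,[q.round().astype(int)],True,col,1)
pl(tw(T,[[-.115,-.075,.032],[0,-.075,.032],[0,.075,.032],[-.115,.075,.032]]),(0,255,0))
pl(tw(T,[[0,.07,.0735],[0,-.068,.0735],[0,-.068,.0355],[0,.07,.0355]]),(255,255,0))
for sg in(1,-1):
    L=np.array([[-.011,.0426*sg,-.006],[.011,.0426*sg,-.006],[.011,.057*sg,-.006],[-.011,.057*sg,-.006]])
    pl(p+L@R.T,(0,0,255))
cv2.imwrite("pics/s4.png",im)
E
```

```text
t: 4.4
tool_pos: [0.4295, -0.0555, 0.0292]
eef_rot: [[0.073, 0.997, -0.0], [0.997, -0.073, 0.0], [0.0, -0.0, -1.0]]
wrist_force: [0.3, 0.3, -1.1]
width: 0.0852
```

View pics/s4.png

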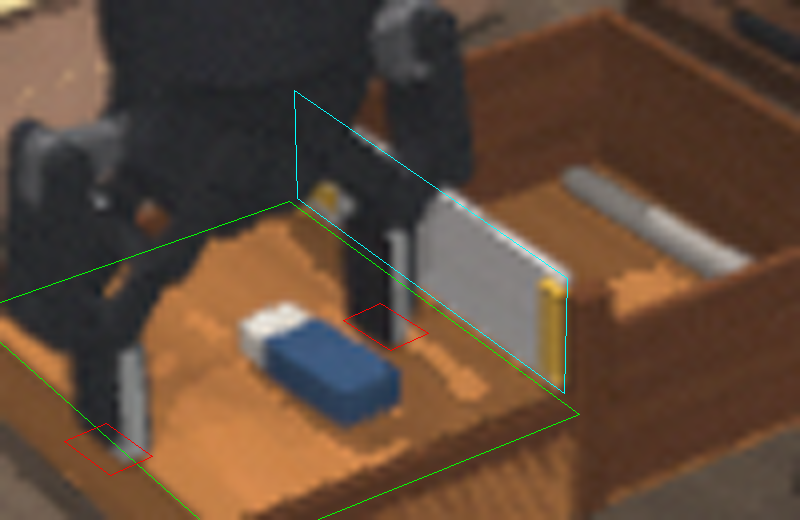

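```bash
python3 -m crank '[{"xyz":[0,0.006,0.001],"angular":[0,0,0],"jaw":-1},{"xyz":[-0.0005,0.006,0],"angular":[0,0,0],"jaw":-1},{"xyz":[-0.0005,0.006,0],"angular":[0,0,0],"jaw":-1},{"xyz":[-0.0005,0.006,0],"angular":[0,0,0],"jaw":-1},{"xyz":[-0.0005,0.006,0],"angular":[0,0,0],"jaw":-1},{"xyz":[-0.0005,0.006,0],"angular":[0,0,0],"jaw":-1},{"xyz":[-0.0005,0.006,0],"angular":[0,0,0],"jaw":-1},{"xyz":[0,0,0],"angular":[0,0,0],"jaw":-1},{"xyz":[0,0,0],"angular":[0,0,0],"jaw":-1}]'; python3 rel.py;python3 - <<'E'
from cell import cams
import cv2
s=cams.snapshot("scene"); cv2.imwrite("pics/s5.png",cv2.resize(s["image"][165:265,220:360,::-1],None,fx=5.7,fy=5.7,interpolation=cv2.INTER_CUBIC))
E
```

```text
t: 5.35
tool_pos: [0.4714, -0.0619, 0.0283]
eef_rot: [[0.074, 0.997, 0.0], [0.997, -0.074, -0.001], [-0.001, 0.0, -1.0]]
wrist_force: [-0.2, -0.7, 0.9]
width: 0.0852
t 5.35 tray pos mm [-28.  -12.5] z 0.0283 phi 0.0807 w 0.08520133109333719 F [-0.18 -0.67  0.93]
```

View pics/s5.png

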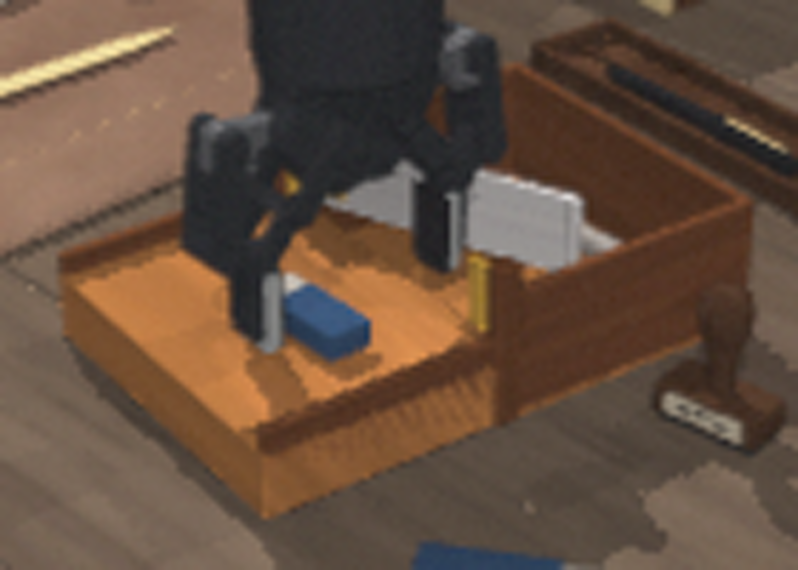

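Flap is held open by finger A at (435,250). The eraser is still untouched at (320,320), with B just behind it. Now the push.

```bash
python3 -m crank '[{"xyz":[-0.0004,0.005,0],"angular":[0,0,0],"jaw":-1},{"xyz":[-0.0004,0.005,0],"angular":[0,0,0],"jaw":-1},{"xyz":[-0.0004,0.005,0],"angular":[0,0,0],"jaw":-1},{"xyz":[-0.0004,0.005,0],"angular":[0,0,0],"jaw":-1},{"xyz":[-0.0004,0.005,0],"angular":[0,0,0],"jaw":-1},{"xyz":[-0.0004,0.005,0],"angular":[0,0,0],"jaw":-1},{"xyz":[0,0,0],"angular":[0,0,0],"jaw":-1}]'; python3 rel.py;python3 - <<'E'
from cell import cams
import cv2
s=cams.snapshot("scene"); cv2.imwrite("pics/s6.png",cv2.resize(s["image"][165:265,220:360,::-1],None,fx=5.7,fy=5.7,interpolation=cv2.INTER_CUBIC))
E
```

```text
t: 6.1
tool_pos: [0.5022, -0.0665, 0.0284]
eef_rot: [[0.073, 0.997, 0.001], [0.997, -0.073, -0.0], [-0.0, 0.001, -1.0]]
wrist_force: [-0.3, -0.6, 0.2]
width: 0.0855
t 6.1 tray pos mm [  3.1 -12.3] z 0.0284 phi 0.081 w 0.08548119953946365 F [-0.26 -0.56  0.2 ]
```

View pics/s6.png

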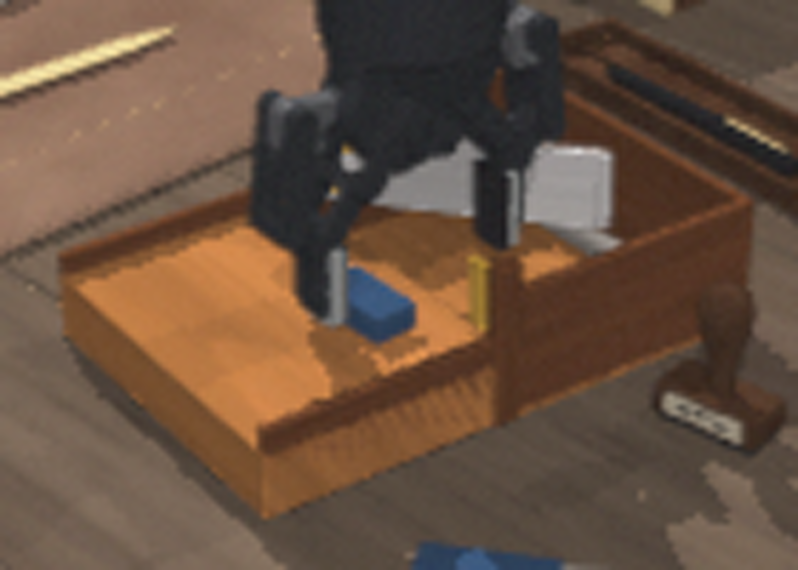

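```bash
python3 -m crank '[{"xyz":[-0.0004,0.005,0],"angular":[0,0,0],"jaw":-1},{"xyz":[-0.0004,0.005,0],"angular":[0,0,0],"jaw":-1},{"xyz":[-0.0004,0.005,0],"angular":[0,0,0],"jaw":-1},{"xyz":[-0.0004,0.005,0],"angular":[0,0,0],"jaw":-1},{"xyz":[0,0,0],"angular":[0,0,0],"jaw":-1}]'; python3 rel.py;python3 - <<'E'
from h import *
from cell import cams
sn=cams.snapshot("scene");c=cal(sn); f=8;o=np.array([265,180])
im=cv2.resize(sn["image"][180:250,265:360,::-1],None,fx=f,fy=f,interpolation=cv2.INTER_CUBIC)
T=[.501,-.0539,-.1544]
a=.08;R=np.array([[np.cos(a),-np.sin(a)],[np.sin(a),np.cos(a)]])
L=np.array([[.01,.026],[.01,-.026],[-.01,-.026],[-.01,.026]])@R.T+[-.0095,-.017]
q=(proj(c,tw(T,np.c_[L,np.full(4,.044)]))-o+.5)*f-.5
cv2.polylines(im,[q.round().astype(int)],True,(0,0,255),1)
cv2.imwrite("pics/s7.png",im)
E
```

```text
t: 6.65
tool_pos: [0.5221, -0.0695, 0.0284]
eef_rot: [[0.073, 0.997, 0.001], [0.997, -0.073, -0.0], [-0.0, 0.001, -1.0]]
wrist_force: [0.5, 0.2, 0.3]
width: 0.0856
t 6.65 tray pos mm [ 23.3 -12.2] z 0.0284 phi 0.081 w 0.08564439226074823 F [0.54 0.16 0.34]
```

View pics/s7.png

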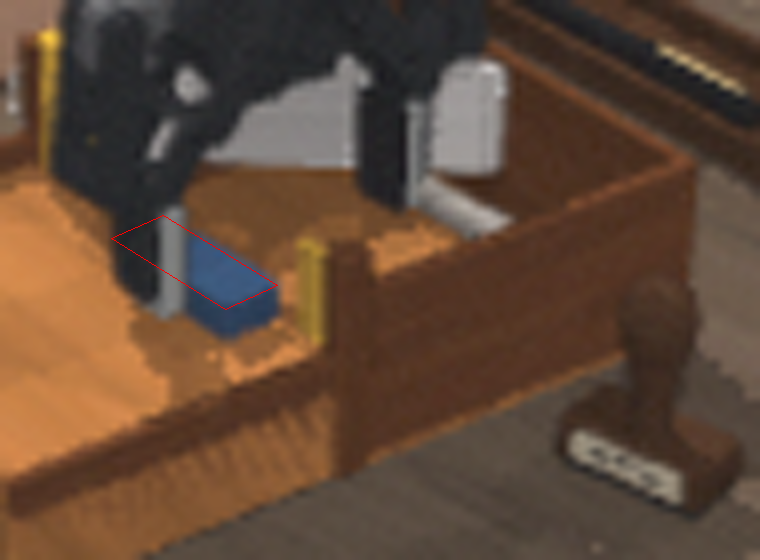

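Eraser is exactly as predicted (flush, yaw 0.08, front edge at the doorway), flap well clear. Push it over the edge.

```bash
python3 -m crank '[{"xyz":[-0.0004,0.005,0],"angular":[0,0,0],"jaw":-1},{"xyz":[-0.0004,0.005,0],"angular":[0,0,0],"jaw":-1},{"xyz":[-0.0004,0.005,0],"angular":[0,0,0],"jaw":-1},{"xyz":[-0.0004,0.005,0],"angular":[0,0,0],"jaw":-1},{"xyz":[-0.0004,0.005,0],"angular":[0,0,0],"jaw":-1},{"xyz":[0,0.002,0],"angular":[0,0,0],"jaw":-1},{"xyz":[0,0,0],"angular":[0,0,0],"jaw":-1}]'; python3 rel.py;python3 - <<'E'
from h import *
from cell import cams
sn=cams.snapshot("scene"); f=8
cv2.imwrite("pics/s8.png",cv2.resize(sn["image"][180:250,265:360,::-1],None,fx=f,fy=f,interpolation=cv2.INTER_CUBIC))
E
```

```text
t: 7.4
tool_pos: [0.5482, -0.0734, 0.0283]
eef_rot: [[0.073, 0.997, 0.001], [0.997, -0.073, -0.0], [-0.0, 0.001, -1.0]]
wrist_force: [-0.5, -1.2, 0.2]
width: 0.0854
t 7.4 tray pos mm [ 49.6 -12. ] z 0.0283 phi 0.0811 w 0.08542684440344948 F [-0.52 -1.15  0.18]
```

View pics/s8.png

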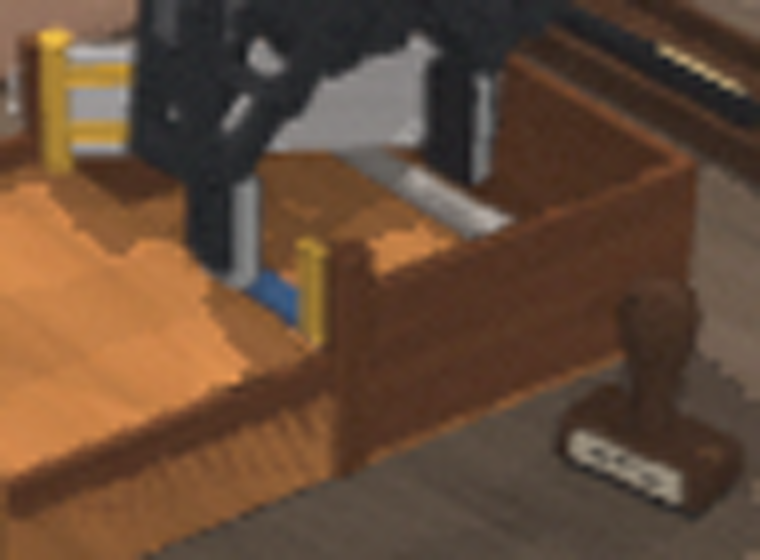

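```bash
python3 - <<'E'
from h import *
from cell import cams
sn=cams.snapshot("scene");K,o,R=cal(sn);f=8
T=[.501,-.0539,-.1544]
def ray(u,v,z):
    px=(np.array([u,v])+.5)/f-.5+[265,180]
    d=R@np.linalg.inv(K)@np.r_[px,1]; P=o+d*(z-o[2])/d[2]
    q=P[:2]-T[:2]; c,s=np.cos(T[2]),np.sin(T[2]); return (np.array([c*q[0]+s*q[1],-s*q[0]+c*q[1]])*1e3).round(1)
for p in((265,275),(298,292),(298,322),(245,290)):
    print(p,[(z,ray(*p,z).tolist()) for z in(.016,.024,.035,.044)])
sn=cams.snapshot("top"); cv2.imwrite("pics/t8.png",cv2.resize(sn["image"][145:265,230:350,::-1],None,fx=5,fy=5,interpolation=cv2.INTER_CUBIC))
s=cams.snapshot("scene"); cv2.imwrite("pics/s9.png",cv2.resize(s["image"][205:230,285:315,::-1],None,fx=24,fy=24,interpolation=cv2.INTER_CUBIC))
E
```

```text
(265, 275) [(0.016, [30.1, 1.0]), (0.024, [22.3, -9.4]), (0.035, [11.7, -23.8]), (0.044, [3.0, -35.5])]
(298, 292) [(0.016, [32.4, -12.7]), (0.024, [24.6, -22.9]), (0.035, [13.9, -37.0]), (0.044, [5.2, -48.5])]
(298, 322) [(0.016, [22.2, -26.3]), (0.024, [14.6, -36.3]), (0.035, [4.1, -50.1]), (0.044, [-4.5, -61.3])]
(245, 290) [(0.016, [20.0, -2.4]), (0.024, [12.4, -12.8]), (0.035, [2.0, -27.1]), (0.044, [-6.6, -38.7])]
```

View pics/s9.png

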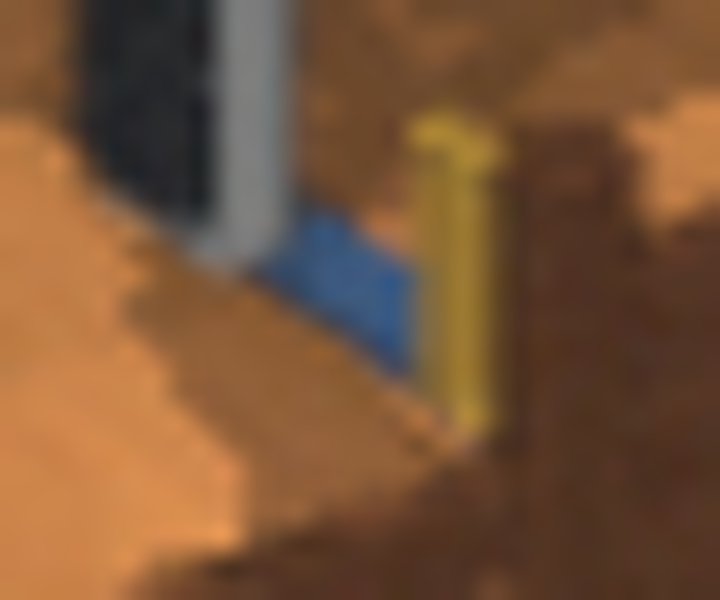

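View pics/t8.png

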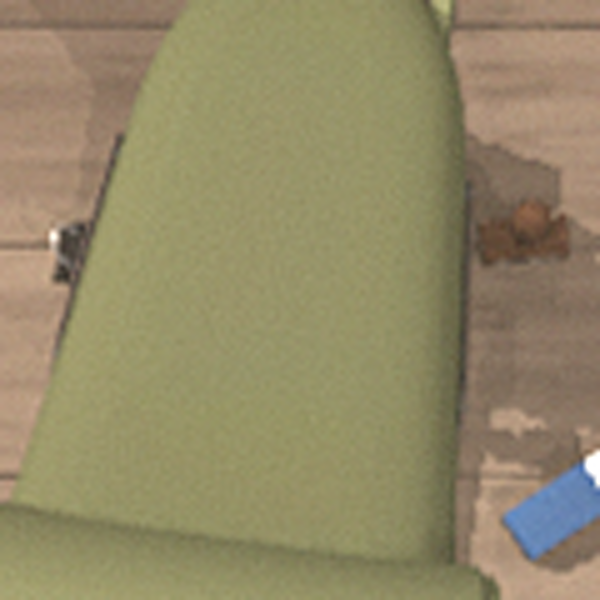

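```bash
python3 -m crank '[{"xyz":[-0.0002,0.003,0],"angular":[0,0,0],"jaw":-1},{"xyz":[0,0.002,0],"angular":[0,0,0],"jaw":-1},{"xyz":[0,0,0],"angular":[0,0,0],"jaw":-1},{"xyz":[0,0,0],"angular":[0,0,0],"jaw":-1}]'; python3 rel.py;python3 - <<'E'
from h import *
from cell import cams
s=cams.snapshot("scene"); cv2.imwrite("pics/s10.png",cv2.resize(s["image"][180:240,270:350,::-1],None,fx=10,fy=10,interpolation=cv2.INTER_CUBIC))
E
```

```text
t: 8.0
tool_pos: [0.5526, -0.0738, 0.0283]
eef_rot: [[0.073, 0.997, 0.0], [0.997, -0.073, -0.0], [-0.0, 0.0, -1.0]]
wrist_force: [-0.0, -0.4, 0.1]
width: 0.0857
t 8.0 tray pos mm [ 54.1 -11.8] z 0.0283 phi 0.0811 w 0.08574838776575333 F [-0.02 -0.41  0.05]
```

View pics/s10.png

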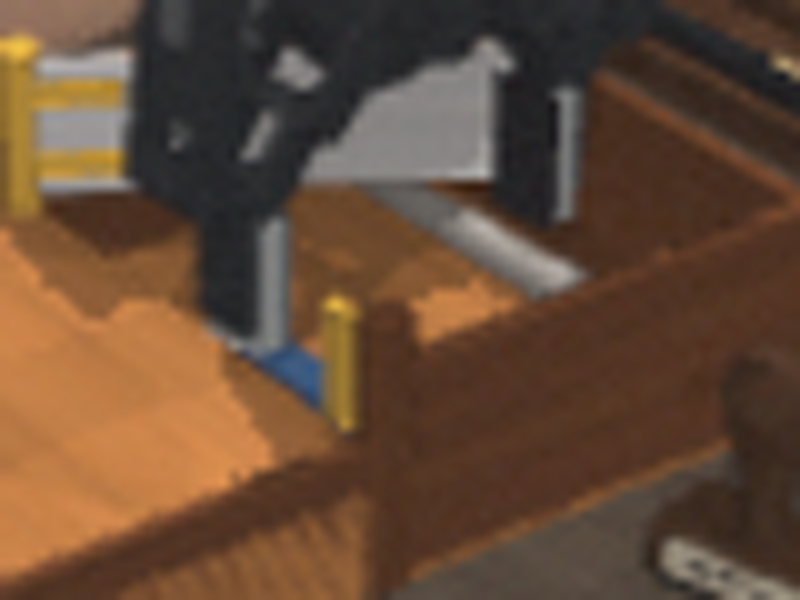

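```bash
python3 -m crank '[{"xyz":[0.0008,-0.010,0],"angular":[0,0,0],"jaw":-1},{"xyz":[0.0008,-0.010,0],"angular":[0,0,0],"jaw":-1},{"xyz":[0,0,0],"angular":[0,0,0],"jaw":-1},{"xyz":[0,0,0],"angular":[0,0,0],"jaw":-1}]'; python3 rel.py;python3 - <<'E'
from h import *
from cell import cams
s=cams.snapshot("scene"); c=cal(s);o=np.array([270,180]);f=10
im=cv2.resize(s["image"][180:240,270:350,::-1],None,fx=10,fy=10,interpolation=cv2.INTER_CUBIC)
T=[.501,-.0539,-.1544]
a=.08;R=np.array([[np.cos(a),-np.sin(a)],[np.sin(a),np.cos(a)]])
L=np.array([[.01,.026],[.01,-.026],[-.01,-.026],[-.01,.026]])@R.T+[.021,-.017]
q=(proj(c,tw(T,np.c_[L,np.full(4,.016)]))-o+.5)*f-.5
im2=im.copy();cv2.polylines(im2,[q.round().astype(int)],True,(0,0,255),1)
cv2.imwrite("pics/s11.png",im2)
E
```

```text
t: 8.45
tool_pos: [0.5318, -0.0706, 0.0283]
eef_rot: [[0.073, 0.997, -0.001], [0.997, -0.073, 0.0], [0.0, -0.001, -1.0]]
wrist_force: [-0.2, -0.0, 0.4]
width: 0.0853
t 8.45 tray pos mm [ 33.  -11.7] z 0.0283 phi 0.0812 w 0.08531964646035592 F [-0.17 -0.04  0.41]
```

View pics/s11.png

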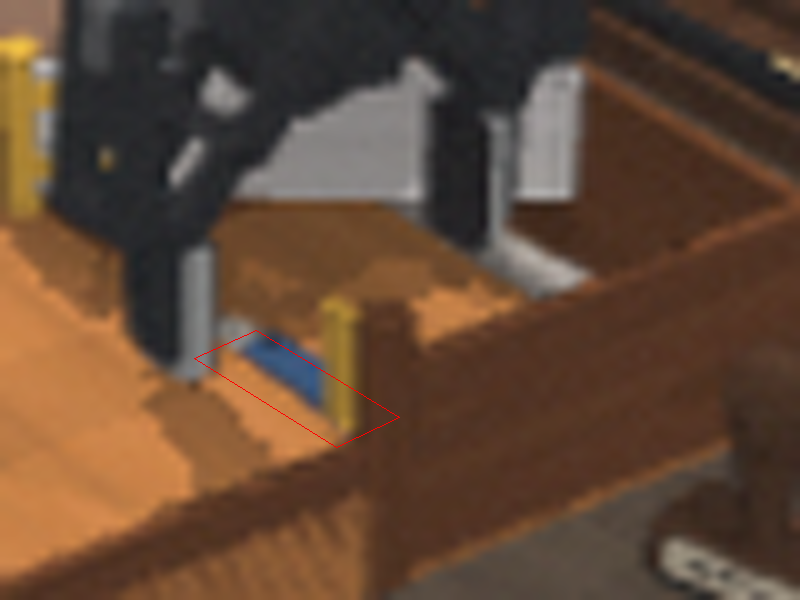

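Eraser lies low on the tray floor behind the sill ((285,365), partly hidden by it), clear of the flap. Withdraw.

```bash
python3 -m crank '[{"xyz":[0.0008,-0.010,0],"angular":[0,0,0],"jaw":-1},{"xyz":[0.0008,-0.010,0],"angular":[0,0,0],"jaw":-1},{"xyz":[0.0008,-0.010,0],"angular":[0,0,0],"jaw":-1},{"xyz":[0.0008,-0.010,0],"angular":[0,0,0],"jaw":-1},{"xyz":[0.0008,-0.010,0],"angular":[0,0,0],"jaw":-1},{"xyz":[0.0008,-0.010,0],"angular":[0,0,0],"jaw":-1},{"xyz":[0.0008,-0.010,0],"angular":[0,0,0],"jaw":-1},{"xyz":[0.0008,-0.010,0],"angular":[0,0,0],"jaw":-1},{"xyz":[0.0008,-0.010,0],"angular":[0,0,0],"jaw":-1},{"xyz":[0.0008,-0.010,0],"angular":[0,0,0],"jaw":-1},{"xyz":[0,-0.003,0],"angular":[0,0,0],"jaw":-1},{"xyz":[0,0,0],"angular":[0,0,0],"jaw":-1}]'; python3 rel.py
```

```text
t: 9.7
tool_pos: [0.43, -0.0551, 0.0283]
eef_rot: [[0.073, 0.997, -0.0], [0.997, -0.073, 0.0], [0.0, -0.0, -1.0]]
wrist_force: [-0.6, -0.5, 0.2]
width: 0.0854
t 9.7 tray pos mm [-70.  -12.1] z 0.0283 phi 0.0812 w 0.08537385339229257 F [-0.59 -0.51  0.21]
```

Now up, then swing left so that the top camera sees the tray.

```bash
python3 -m crank '[{"xyz":[0,0,-0.02],"angular":[0,0,0],"jaw":-1},{"xyz":[0,0,-0.04],"angular":[0,0,0],"jaw":-1},{"xyz":[0,0,-0.05],"angular":[0,0,0],"jaw":-1},{"xyz":[0,0,-0.05],"angular":[0,0,0],"jaw":-1},{"xyz":[0,0,-0.04],"angular":[0,0,0],"jaw":-1},{"xyz":[0.045,0,0],"angular":[0,0,-0.055],"jaw":-1},{"xyz":[0.045,0,0],"angular":[0,0,-0.055],"jaw":-1},{"xyz":[0.045,0,0],"angular":[0,0,-0.055],"jaw":-1},{"xyz":[0.045,0,0],"angular":[0,0,-0.055],"jaw":-1},{"xyz":[0.045,0,0],"angular":[0,0,-0.055],"jaw":-1},{"xyz":[0.045,0,0],"angular":[0,0,-0.055],"jaw":-1},{"xyz":[0,0,0],"angular":[0,0,0],"jaw":-1}]'; python3 -m crank '[{"xyz":[0.045,0,0],"angular":[0,0,-0.055],"jaw":-1},{"xyz":[0.045,0,0],"angular":[0,0,-0.055],"jaw":-1},{"xyz":[0.045,0,0],"angular":[0,0,-0.055],"jaw":-1},{"xyz":[0,0,0],"angular":[0,0,0],"jaw":-1},{"xyz":[0,0,0],"angular":[0,0,0],"jaw":-1}]';python3 - <<'E'
from cell import cams
import cv2
s=cams.snapshot("scene"); cv2.imwrite("pics/s12.png",cv2.resize(s["image"][165:305,220:430,::-1],None,fx=3.8,fy=3.8,interpolation=cv2.INTER_CUBIC))
s=cams.snapshot("top"); cv2.imwrite("pics/t12.png",cv2.resize(s["image"][145:265,230:350,::-1],None,fx=5,fy=5,interpolation=cv2.INTER_CUBIC))
import numpy as np
a=cv2.imread("pics/top0.png").astype(int);d=np.abs(a-s["image"][:,:,::-1].astype(int)).max(2)>50
cv2.imwrite("pics/td.png",np.hstack([s["image"][:300,140:540,::-1],cv2.cvtColor((d[:300,140:540]*255).astype('uint8'),8)]))
E
```

```text
t: 10.9
tool_pos: [0.3917, 0.2138, 0.2284]
eef_rot: [[-0.438, 0.899, 0.0], [0.899, 0.438, 0.002], [0.002, 0.001, -1.0]]
wrist_force: [0.6, -0.7, 0.5]
width: 0.0854
t: 11.4
tool_pos: [0.3244, 0.3256, 0.2283]
eef_rot: [[-0.648, 0.761, 0.001], [0.761, 0.648, -0.0], [-0.001, 0.0, -1.0]]
wrist_force: [1.0, -0.6, -0.6]
width: 0.0854
```

View pics/s12.png

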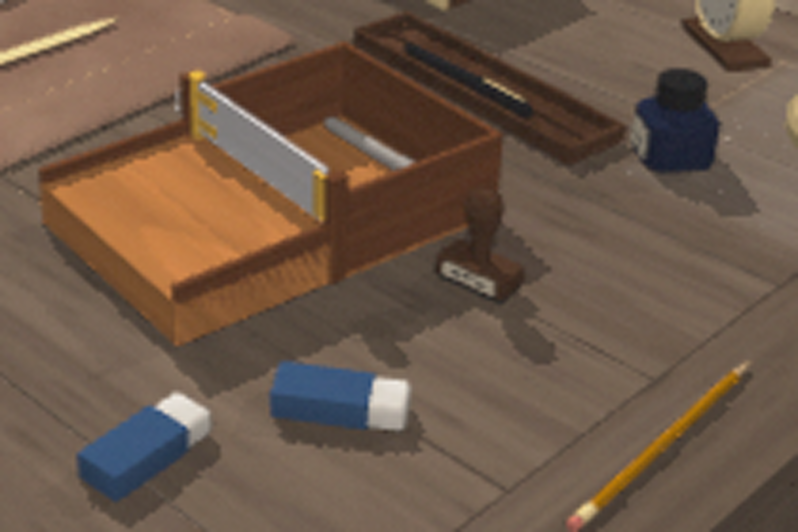

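View pics/t12.png

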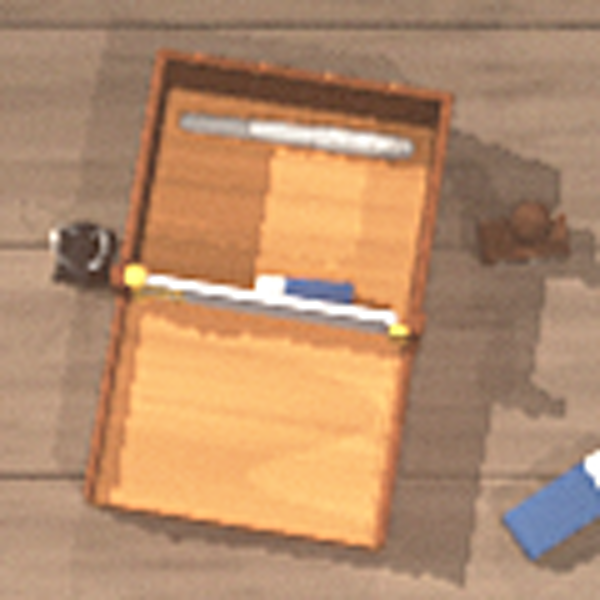

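View pics/td.png

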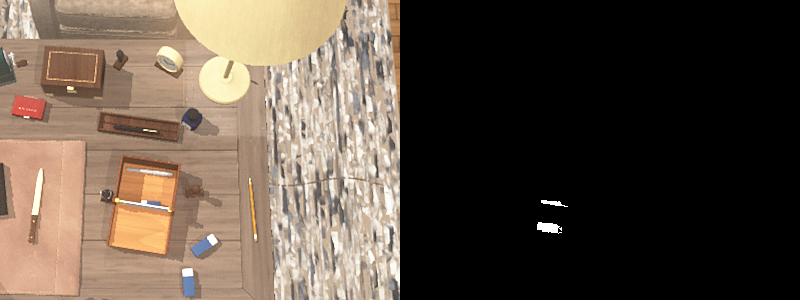

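The eraser lies on the tray floor just behind the closed flap ((305,288) in the top view). Only the eraser has changed in the difference picture. One check that it lies flat.

```bash
python3 - <<'E'
from h import *
from cell import cams
K,o,R=cal(cams.snapshot("top"))
T=[.501,-.0539,-.1544]
def ray(u,v,z):
    px=(np.array([u,v])+.5)/5-.5+[230,145]
    d=R@np.linalg.inv(K)@np.r_[px,1]; P=o+d*(z-o[2])/d[2]
    q=P[:2]-T[:2]; c,s=np.cos(T[2]),np.sin(T[2]); return (np.array([c*q[0]+s*q[1],-s*q[0]+c*q[1]])*1e3).round(1).tolist()
for p in((258,277),(353,283),(353,303)): print(p,[(z,ray(*p,z)) for z in(.016,.024,.044)])
E
python3 rel.py
```

```text
(258, 277) [(0.016, [21.5, 10.6]), (0.024, [19.8, 10.3]), (0.044, [15.5, 9.6])]
(353, 283) [(0.016, [26.4, -41.2]), (0.024, [24.7, -41.1]), (0.044, [20.3, -41.0])]
(353, 303) [(0.016, [15.4, -42.8]), (0.024, [13.7, -42.8]), (0.044, [9.5, -42.6])]
t 11.55 tray pos mm [-231.9  346.5] z 0.2283 phi 0.8562 w 0.08534607498017324 F [ 0.22 -0.7   0.78]
```

Top and scene views disagree a bit if the eraser is flat; I'll test flat against on-its-long-side by fitting both views.

```bash
python3 - <<'E'
from h import *
from cell import cams
C={n:cal(cams.snapshot(n)) for n in("scene","top")}
T=[.501,-.0539,-.1544]
zt=(np.array([[258,277],[353,283]])+.5)/5-.5+[230,145]
zs=(np.array([[225,318],[322,352]])+.5)/10-.5+[270,180]
def P(p,z,hw):
    c,s=np.cos(p[2]),np.sin(p[2]);L=np.array([[hw,.026],[hw,-.026],[-hw,-.026],[-hw,.026]])@np.array([[c,s],[-s,c]])+p[:2]
    return tw(T,np.c_[L,np.full(4,z)])
for z,hw in((.016,.010),(.020,.010),(.024,.006),(.03,.006)):
    def res(p):
        Q=P(p,z,hw);a=proj(C["top"],Q)[:2]-zt;b=proj(C["scene"],Q)
        d=b[1]-b[0];n=np.array([-d[1],d[0]])/np.hypot(*d)
        return np.r_[a.ravel(),b[0]-zs[0],(zs[1]-b[0])@n]
    r=least_squares(res,[.02,-.016,0]); print(z,r.x.round(4),res(r.x).round(2),r.cost.round(2))
s=cams.snapshot("top");cv2.imwrite("pics/t13.png",cv2.resize(s["image"][190:220,270:312,::-1],None,fx=19,fy=19,interpolation=cv2.INTER_NEAREST))
E
```

```text
0.016 [ 0.0166 -0.0144  0.1063] [-0.56 -0.91 -0.54 -1.14  0.81  1.38 -2.73] 6.36
0.02 [ 0.015  -0.0156  0.1157] [-0.27 -0.48 -0.18 -0.88  0.44  0.42 -1.99] 2.73
0.024 [ 0.0172 -0.0163  0.1213] [ 0.02 -0.08  0.18 -0.59  0.08 -0.56 -1.25] 1.13
0.03 [ 0.0146 -0.0179  0.1224] [ 0.45  0.47  0.71 -0.05 -0.4  -2.07 -0.14] 2.7
```

View pics/t13.png

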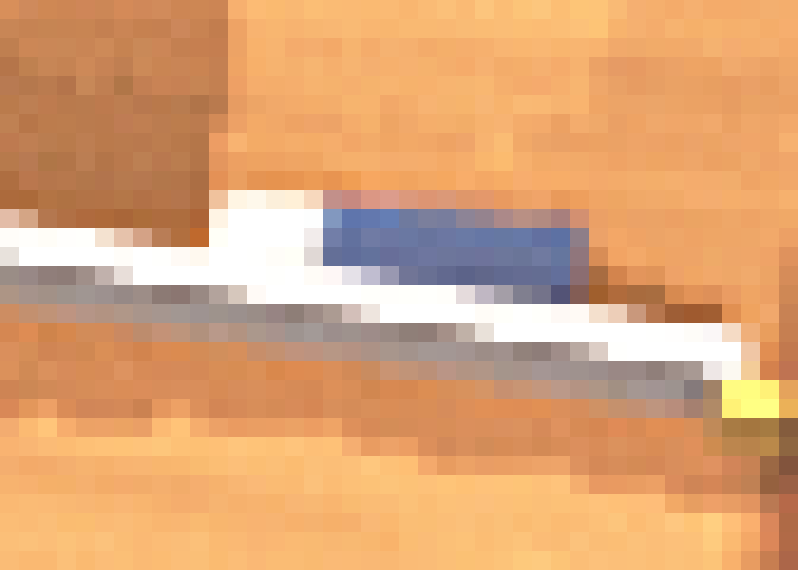

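```bash
python3 -c "
from cell import job_done
print(job_done())"
```

```text
the job is handed in; nothing more can be done
None
```

The eraser is in the tray and the flap is shut behind it. I handed the job in at about 12 s on the robot's clock.

- **What I did:** The far finger pushed the flap in to about 0.4 rad before anything touched the eraser. The near finger then pushed the eraser flush along the sill and over the edge. The flap kept opening to an estimated 1 rad, worked out from the finger position. It stayed clear of the eraser in every picture I took. I drew the hand back out through the doorway, the flap closed, and I lifted the hand away to the left.
- **Last checks:** The pictures show the flap closed and the eraser on the tray floor about 17 mm behind the doorway, well below the flap. Comparing the top view before and after, only the eraser changed place. Every wrist force reading was below about 2 N.
- **Not as ideal:** Fitting both camera views suggests the eraser rests on its long side, with its top about 24 mm above the desk. Lying flat, its top would be at 16 mm. I left it because it was down in the tray and clear of the flap, and toppling it would have risked disturbing the flap.

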